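Release and re-arrest the balance in the insect collection room

TASK

Check the specimen jar on the bench balance: swing the arrest lever, the long one with the ball on its end, all the way over to the right so that the beam is released and tips until it rests on its heavier side, then swing the lever all the way back to the left so that the beam is arrested level again, and let go. Leave the short clamp paddle beside it alone and keep the jar in its pan.

Things in the scene. Friction and masses are not known exactly. Their poses are not given: they have to be found in the camera images.
- arrest_stand: steel bracket (36 x 50 x 28 mm) of the arrest lever, fixed on the robot-side half of the grey balance base (260 x 340 mm, top 30 mm above the table), left or right of its middle; the clamp's like bracket is 150 mm away in the other place. Origin: centre of its underside. x points to the pans, away from the robot, y left, z up. The lever's pin lies along x, 18 mm above the origin.
- arrest_lever (a joint): the taller control: a steel rod 8 mm thick, 80 mm from pin to centre of its black end ball. Angle in rad: 0 = fully left, leaning 0.4 rad from upright to the bracket's +y, beam arrested level; 0.8 = fully right, leaning 0.4 rad to -y, beam free. Starts near 0. Friction: about 1 N at the ball moves it; it stays where it is left.
- arrest_ball (a point): centre of the black ball, 28 mm in diameter, on the end of the arrest lever, some 120 mm above the table; it moves in an arc of 80 mm radius about the pin, in the bracket's y-z plane.
- beam (a joint): aluminium beam 120 mm behind the levers, a 100 mm wide pan above each end (pan top 116 mm, loads up to 171 mm above the table). Rad: 0 = level, arrested; about +0.12 or -0.12 = tipped on its stop, right (+) or left (-) pan down. Released, it tips within a second to the jar's side, the heavier (a lighter brass weight is in the other pan); the lever's return lifts it level again.
- clamp_paddle (a point): end of the short clamp paddle (black, flat, 16 mm wide, its end 44 mm above its own pin), which clamps the base's feet; point 40 mm above its pin, some 88 mm above the table when upright. Not to be moved.
- jar: small glass specimen jar with white lid, 46 mm in diameter, 55 mm tall, standing loose in one of the pans. Origin at the centre of its underside.

How it is judged:
By the outcome, as a careful person would: the job done as asked, in the order asked, and still so for the second after the job is handed in, with the robot touching nothing.
It also fails if it takes over 38 s, if anything falls off the work surface, if the arm or the gripper's body presses on something with over 40 N, if the wrist force passes 120 N, or if a joint passes its speed limit or range.

ROBOT

A 6-joint arm with a two-finger parallel gripper is mounted at the origin on the work surface. World frame = base frame: x ahead of the robot, y to its left, z up, the work surface at z = 0. Lengths are in mm, angles in rad, forces in N, time in s.
With the tool pointing down it reaches from about 150 to 775 mm from the base axis. Payload 6.1 kg.
Tool frame: the origin (TCP) lies on the mounting face of the last link; the fingertips stand 173 mm ahead of it and the grasp point (between the pads) lies r.grasp_offset ahead of it (r.grasp_offset is the distance from the TCP to the grasp point, in mm); z points along the fingers, y is the line along which they close (so a half turn about z gives the same grasp; the last joint's range is limited). The gripper opens to 85 mm and grips with 20 to 120 N. Pads are 22 mm wide; open, the fingers measure 114 mm over their backs; the gripper's body (76 mm by 85 mm) begins 54 mm behind the grasp point. The pads swing forward as they close: fully open they stand 13 mm farther back than shut.
Start: joints at [0, 0.126, -0.04, 1.405, 0, 1.571], TCP at [524.985, 0, 404.695] pointing down, gripper open.
Joint ranges: [-2.72, 2.72], [-0.95, 1.95], [-1.27, 1.35], [-1.78, 2.02], [-1.46, 1.47], [-3.14, 3.14]. Speed limits (rad/s): [2.39, 2.39, 3.01, 3.14, 3.14, 3.14].

INTERFACE

Orientations are given as a rotation vector (axis times angle).
In Python, from plant import r gives the robot as it stands. The module is installed in compiled form; this text tells all that it offers.
- The arm moves only by the tool carry_out, never from a script. Its argument "deltas" is a list of rows, each an object with "delta_pos": the shift along the tool's x, y, z in cm, a list of three; "spin": the turn about the tool's z in rad; "claw": the opening, from -1 (shut) to 1 (fully open). A call has exactly 8 rows; each row shifts and turns the commanded pose from where the row before left it, along the tool's axes as they then stand; what a row does not reach is not made up. A row lasts 1/8 s, in which the tool goes at most 62.5 mm and 10.7 degrees, less where a joint would pass 70% of its speed; a pose out of reach is approached as far as the arm can. A call with a gripper value outside its range is refused whole. The fingers move at their own pace and stop on an object; the grip force is fixed at half the most. Time passes only in rows, so rows that do not move let the fingers close, or fill a call up. It gives the time, the measured TCP pose, the force, the opening and the grip force at its end, in the units of the state.
- r.read_state(): the state, without advancing time (a new reading comes with each control period).
- r.grab_frame(name): name is "scene" or "side" or "wrist"; returns a dict with "pixels" (480x640x3 uint8, red, green, blue), "fx", "fy", "cx", "cy" (pixels), "k1" (the pictures are not rectified: a ray, as slopes to the right and down, at radius r is drawn at 1 + k1 r^2 times it, then the intrinsics apply), "rvec" (rotation vector, rad) and "tvec" (3), from world to camera coordinates, as OpenCV has them. Camera axes: x right, y down, z forward; pixel columns grow to the right and rows downward; lengths in mm; the calibration is good to about 2 mm. A picture is of the moment at which its call begins. There is no depth.
- r.hand_in(): hands the job in; it is judged then, once.
Trained networks look in the newest picture that a camera, given by its name, has taken for a name from the list of things; names that differ only in an ending like _2 or _b are one class to them, and where a whole thing is asked for, a point or a joint stands for the part that bears it (a point fixed in the world has none). Each returns a list of dicts, best first, with "p" (0 to 1); they miss things now and then, are a little off and sometimes report something else, mostly with a low value. They report only what shows in the picture. A call takes as long as a camera call.
- r.recognise(camera, target): "bbox" ([centre column, centre row, width, height] in pixels, round what is visible of it).
- r.cut_out(camera, target): "region" (480x640 bool, what is visible of it) and "bbox" ([centre column, centre row, width, height] in pixels, round what is visible of it).
The state is a dict: "time_s": time; "joint_positions": joint angles; "qvel": joint speeds; "joint_torque": joint torques, N m; "tool_pos": TCP position; "ee_rot": TCP orientation; "wrist_force": force on the tool from outside, world axes, zero at the start; "wrist_torque": the same for the moment, N m; "opening": opening from 0.0 (shut) to 1.0 (fully open); "grip_force": force on a finger pad.
Only numpy, scipy, OpenCV 4.12 (cv2) and the standard library are available. Lean on these libraries where they do the work, as an engineer would, in place of code of your own. Each camera call takes 0.05 s, during which the arm holds its last target. There are 200 camera calls.

## Working session

There is one attempt and no reset: what is moved stays moved. The work goes in short steps, Python scripts to look and compute and a tool call to move; the robot and the scene stay as the last step left them, time stands still between calls to the robot, and variables do not carry over. Pictures are saved under pics/ and viewed, at most 10 in all, crops included, and the job is handed in when it is done.

Besides the shell and the picture viewer there is one more tool, called after "Call:" as name([rows], argument=value, ...), one row to a line, values as JSON. carry_out: Moves the arm, as the interface text tells. Its arguments: {"type":"object","properties":{"deltas":{"type":"array"}},"required":["deltas"]}

```bash
mkdir -p pics
cat > h.py <<'E'
import numpy as np, cv2
from plant import r
from scipy.spatial.transform import Rotation as R
def ray(f,u,v):
    d=cv2.undistortPoints(np.array([[[u,v]]],float),np.array([[f['fx'],0,f['cx']],[0,f['fy'],f['cy']],[0,0,1]]),np.array([f['k1'],0,0,0.]))[0,0]
    M=cv2.Rodrigues(np.array(f['rvec'],float))[0]; t=np.array(f['tvec'],float)
    return -M.T@t, M.T@np.array([d[0],d[1],1])
def tri(rs):
    A=0;b=0
    for c,d in rs:
        d=d/np.linalg.norm(d);P=np.eye(3)-np.outer(d,d);A=A+P;b=b+P@c
    x=np.linalg.solve(A,b)
    return x,[np.linalg.norm(np.cross(x-c,d/np.linalg.norm(d))) for c,d in rs]
def save(f,n): cv2.imwrite('pics/'+n,f['pixels'][:,:,::-1])
E
python3 - <<'E'
from h import *
F={}
for c in ('scene','side'):
    F[c]=r.grab_frame(c); save(F[c],c+'0.png')
    print(c,F[c]['k1'],ray(F[c],320,240))
D={}
for t in ('arrest_ball','arrest_stand','clamp_paddle','jar','arrest_lever','beam'):
    for c in F:
        D[t,c]=q=r.recognise(c,t); print(t,c,[(np.round(x['bbox']).tolist(),round(x['p'],2)) for x in q[:3]])
    try: print(tri([ray(F[c],*D[t,c][0]['bbox'][:2]) for c in F]))
    except Exception as e: print(e)
print(r.grasp_offset,r.read_state())
E
```

```text
scene -0.13422007732203775 (array([1085.72433414,   -8.96633757,  610.78465622]), array([-0.67920815,  0.09811918, -0.72743086]))
side 0.027345824477551007 (array([522.77911132, 534.73827095, 560.88767047]), array([ 0.14448988, -0.75664148, -0.63790952]))
arrest_ball scene [([364.0, 182.0, 34.0, 46.0], 0.7)]
arrest_ball side [([397.0, 322.0, 24.0, 38.0], 0.68)]
(array([506.3581121 , 134.71558225, 101.98948762]), [np.float64(2.2970942824234037), np.float64(2.297094282423467)])
arrest_stand scene [([356.0, 191.0, 52.0, 62.0], 0.57)]
arrest_stand side []
list index out of range
clamp_paddle scene [([244.0, 194.0, 9.0, 24.0], 0.7)]
clamp_paddle side [([420.0, 255.0, 10.0, 17.0], 0.74)]
(array([476.48482821, -32.84909884,  71.62114724]), [np.float64(0.11385730347100882), np.float64(0.11385730347092343)])
jar scene [([199.0, 221.0, 40.0, 58.0], 0.67)]
jar side []
list index out of range
arrest_lever scene [([364.0, 184.0, 36.0, 47.0], 0.79)]
arrest_lever side [([396.0, 325.0, 28.0, 32.0], 0.84)]
(array([506.86750029, 134.85673704,  98.1949242 ]), [np.float64(1.2139828780885087), np.float64
[... 313 characters left out ...]
sitions': array([-9.33131886e-06,  1.25759900e-01, -3.95851894e-02,  1.40540758e+00,
       -3.98389570e-05,  1.57080660e+00]), 'qvel': array([-1.12064469e-03, -1.12984591e-03, -1.05704296e-03, -8.08890049e-05,
       -9.29006554e-06,  7.94187580e-04]), 'joint_torque': array([-3.63373249e-03, -4.35552371e+01,  3.53025627e+01,  8.59362808e-04,
       -3.34036113e-04, -1.70399869e-05]), 'tool_pos': array([ 5.24976080e+02, -9.76305584e-03,  4.04722368e+02]), 'ee_rot': array([2.22142149e+00, 2.22137794e+00, 4.24467411e-06]), 'wrist_force': array([-0.78388404, -0.14725636, -0.67621997]), 'wrist_torque': array([0.03564289, 0.02646303, 0.03726214]), 'grip_force': 0.0, 'opening': 1.0006520636205523}
```

Run:
```python
import cv2,numpy as np
a=cv2.imread('pics/scene0.png');b=cv2.imread('pics/side0.png')
a=cv2.resize(a[130:320,130:450],None,fx=2.5,fy=2.5)  
cv2.imwrite('pics/sc.png',a)
b=cv2.resize(b[150:390,220:520],None,fx=2.5,fy=2.5); cv2.imwrite('pics/sd.png',b)
```

```text
(no output)
```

View pics/sc.png

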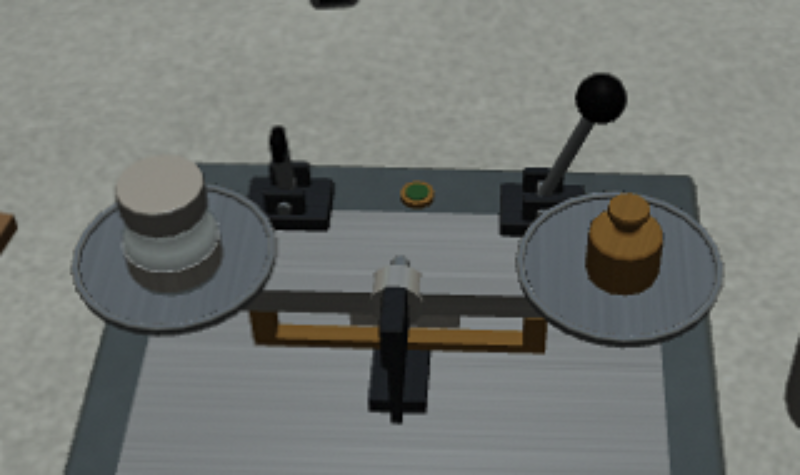

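View pics/sd.png

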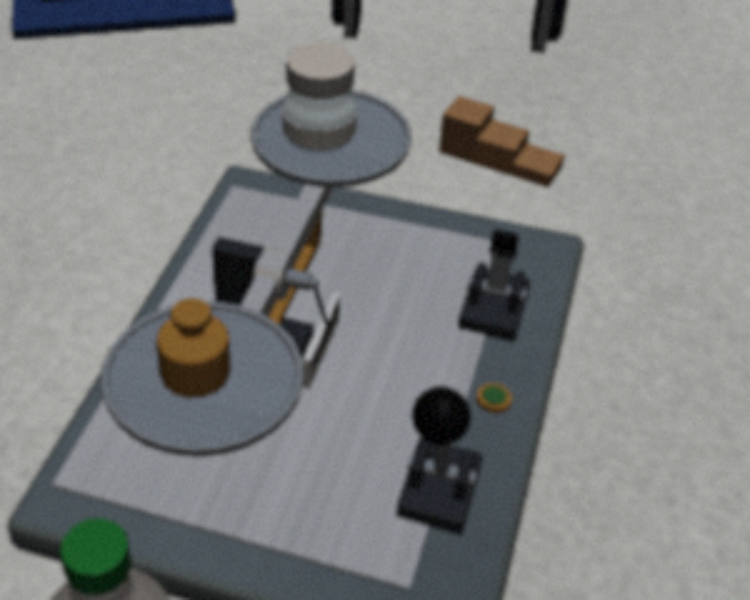

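The scene view shows the ball at about px (370,169), the stand at (347,213), the jar in the right pan (px 195,220) and the paddle at (242,187). In the side view the ball is at (396,316).

Run:
```python
from h import *
F={c:r.grab_frame(c) for c in('scene','side')}
S=lambda x,y:ray(F['scene'],130+x/2.5,130+y/2.5)
D=lambda x,y:ray(F['side'],220+x/2.5,150+y/2.5)
print('ball',tri([S(601,98),D(441,415)]))
print('paddle end',tri([S(278,130),D(504,238)]))
pl=lambda q,z:(q[0]+q[1]*(z-q[0][2])/q[1][2]).round(1)
print('arrest plate side',pl(D(440,488),38),'scene',pl(S(543,200),38))
print('clamp plate side',pl(D(495,303),38),'scene',pl(S(291,201),38))
print('green disc',pl(D(494,396),30),pl(S(417,193),30))
print('base robot edge side', pl(D(580,245),30),pl(D(503,590),30),'scene',pl(S(200,164),30),pl(S(690,178),30))
print('jar base',pl(D(320,135),116),pl(S(168,270),116), 'wt',pl(S(620,275),116),pl(D(195,375),116))
```

```text
ball (array([507.94108722, 142.83117123, 124.1543433 ]), [np.float64(0.7738869442134497), np.float64(0.7738869442134735)])
paddle end (array([476.45526647, -33.53050963,  92.48752044]), [np.float64(0.9882156853656991), np.float64(0.9882156853657821)])
arrest plate side [502.1 116.4  38. ] scene [495.6 116.8  38. ]
clamp plate side [476.2 -33.7  38. ] scene [476.6 -31.6  38. ]
green disc [474.4  37.7  30. ] [471.3  44.   30. ]
base robot edge side [ 420.8 -108.4   30. ] [467.1 168.9  30. ] scene [427.1 -86.5  30. ] [479.8 211.7  30. ]
jar base [595.4 -87.5 116. ] [600.3 -90.9 116. ] wt [633.2 127.9 116. ] [630.3 127.5 116. ]
```

Call:
carry_out([
  {"delta_pos": [0,0,0],"spin": -0.176,"claw": 0.2},
  {"delta_pos": [0,0,0],"spin": -0.176,"claw": 0.2},
  {"delta_pos": [0,0,0],"spin": -0.176,"claw": 0.2},
  {"delta_pos": [0,0,0],"spin": -0.176,"claw": 0.2},
  {"delta_pos": [0,0,0],"spin": -0.176,"claw": 0.2},
  {"delta_pos": [0,0,0],"spin": -0.176,"claw": 0.2},
  {"delta_pos": [0,0,0],"spin": -0.176,"claw": 0.2},
  {"delta_pos": [0,0,0],"spin": -0.176,"claw": 0.2},
])

```text
time_s: 1.8
tool_pos: [525.0, -0.0, 404.7]
ee_rot: [-0.246, -3.132, -0.0]
wrist_force: [1.3, 1.1, 0.0]
opening: 0.602
grip_force: 0.0
```

Call:
carry_out([
  {"delta_pos": [0.6,2,0.6],"spin": 0,"claw": 0.2},
  {"delta_pos": [0.6,2,0.6],"spin": 0,"claw": 0.2},
  {"delta_pos": [0.6,2,0.6],"spin": 0,"claw": 0.2},
  {"delta_pos": [0.6,2,0.6],"spin": 0,"claw": 0.2},
  {"delta_pos": [0.6,2,0.6],"spin": 0,"claw": 0.2},
  {"delta_pos": [0.6,2,0.6],"spin": 0,"claw": 0.2},
  {"delta_pos": [0.4,1.8,0.4],"spin": 0,"claw": 0.2},
  {"delta_pos": [0,0,0],"spin": 0,"claw": 0.2},
])

```text
time_s: 2.8
tool_pos: [507.8, 143.6, 364.4]
ee_rot: [-0.253, -3.131, 0.0]
wrist_force: [0.1, -0.7, -0.7]
opening: 0.599
grip_force: 0.0
```

Run:
```python
from h import *
s=r.read_state();M=R.from_rotvec(s['ee_rot']).as_matrix()
print(s['time_s'],s['tool_pos'],s['opening'],s['joint_positions']);print(M.round(3))
print('tool-frame vector to ball',M.T@(np.array([507.9,142.8,122])-s['tool_pos']))
f=r.grab_frame('wrist');save(f,'w1.png')
```

```text
2.8 [507.77105261 143.63025985 364.35927933] 0.5993447237201263 [ 2.75671143e-01  1.33811836e-01 -1.18459464e-01  1.31909496e+00
 -3.64534696e-05  4.36656926e-01]
[[-0.987  0.16  -0.001]
 [ 0.16   0.987 -0.   ]
 [ 0.001 -0.    -1.   ]]
tool-frame vector to ball [ -0.38179605  -0.73243267 242.35932829]
```

View pics/w1.png

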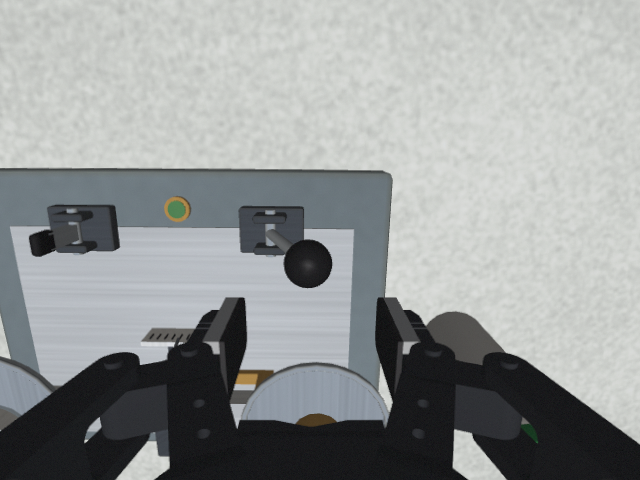

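The wrist view shows the ball at (308,263), centred between the fingers, and the gripper square with the brackets. I'll check the ball's position with this ray.

Run:
```python
from h import *
f=r.grab_frame('wrist');c,d=ray(f,308,263.5);print(c+d*(122-c[2])/d[2])
c,d=ray(f,272,231);print('pin/stand',c+d*(44-c[2])/d[2])
```

```text
[507.87342446 141.38482038 122.        ]
pin/stand [502.44268087 113.64815539  44.        ]
```

Consistent, so I'll descend.

Call:
carry_out([
  {"delta_pos": [0,-0.1,1.3],"spin": 0,"claw": 0.2},
  {"delta_pos": [0,0,1.3],"spin": 0,"claw": 0.2},
  {"delta_pos": [0,0,1.3],"spin": 0,"claw": 0.2},
  {"delta_pos": [0,0,1.3],"spin": 0,"claw": 0.2},
  {"delta_pos": [0,0,1.3],"spin": 0,"claw": 0.2},
  {"delta_pos": [0,0,1.3],"spin": 0,"claw": 0.2},
  {"delta_pos": [0,0,1.0],"spin": 0,"claw": 0.2},
  {"delta_pos": [0,0,0],"spin": 0,"claw": 0.2},
])

```text
time_s: 3.9
tool_pos: [507.4, 141.6, 275.8]
ee_rot: [-0.255, -3.13, 0.001]
wrist_force: [-0.0, 0.1, 0.3]
opening: 0.6
grip_force: 0.0
```

Call:
carry_out([
  {"delta_pos": [0,-0.9,0],"spin": 0,"claw": 0.2},
  {"delta_pos": [0,-0.9,0],"spin": 0,"claw": 0.2},
  {"delta_pos": [0,-0.9,0],"spin": 0,"claw": 0.2},
  {"delta_pos": [0,-0.9,0],"spin": 0,"claw": 0.2},
  {"delta_pos": [0,-0.9,0],"spin": 0,"claw": 0.2},
  {"delta_pos": [0,-0.9,0],"spin": 0,"claw": 0.2},
  {"delta_pos": [0,-0.9,0],"spin": 0,"claw": 0.2},
  {"delta_pos": [0,-0.3,0],"spin": 0,"claw": 0.2},
])

```text
time_s: 4.9
tool_pos: [496.8, 75.9, 276.5]
ee_rot: [-0.256, -3.131, 0.0]
wrist_force: [-0.0, 1.1, 0.3]
opening: 0.598
grip_force: 0.3
```

Call:
carry_out([
  {"delta_pos": [0,-0.1,0],"spin": 0,"claw": 0.2},
  {"delta_pos": [0,-0.1,0],"spin": 0,"claw": 0.2},
  {"delta_pos": [0,-0.1,0],"spin": 0,"claw": 0.2},
  {"delta_pos": [0,-0.1,0],"spin": 0,"claw": 0.2},
  {"delta_pos": [0,-0.1,0],"spin": 0,"claw": 0.2},
  {"delta_pos": [0,0,0],"spin": 0,"claw": 0.2},
  {"delta_pos": [0,0,0],"spin": 0,"claw": 0.2},
  {"delta_pos": [0,0,0],"spin": 0,"claw": 0.2},
])

```text
time_s: 5.9
tool_pos: [496.2, 71.6, 276.7]
ee_rot: [0.255, 3.131, -0.0]
wrist_force: [0.1, -0.0, -0.7]
opening: 0.599
grip_force: 0.1
```

Call:
carry_out([
  {"delta_pos": [0,-0.1,0],"spin": 0,"claw": 0.2},
  {"delta_pos": [0,-0.1,0],"spin": 0,"claw": 0.2},
  {"delta_pos": [0,-0.1,0],"spin": 0,"claw": 0.2},
  {"delta_pos": [0,-0.1,0],"spin": 0,"claw": 0.2},
  {"delta_pos": [0,0,0],"spin": 0,"claw": 0.2},
  {"delta_pos": [0,0,0],"spin": 0,"claw": 0.2},
  {"delta_pos": [0,0,0],"spin": 0,"claw": 0.2},
  {"delta_pos": [0,0,0],"spin": 0,"claw": 0.2},
])

```text
time_s: 6.9
tool_pos: [495.9, 69.2, 276.6]
ee_rot: [-0.253, -3.131, -0.009]
wrist_force: [2.1, 13.0, -3.7]
opening: 0.601
grip_force: 6.1
```

Run:
```python
from h import *
f=r.grab_frame('wrist');g=r.grab_frame('scene')
w=cv2.resize(f['pixels'],(520,390));s=cv2.resize(g['pixels'][140:300,130:450],(640,320))
o=np.zeros((390+0,520,3),np.uint8)
cv2.imwrite('pics/w2.png',w[:,:,::-1]);cv2.imwrite('pics/s2.png',s[:,:,::-1])
```

```text
(no output)
```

View pics/s2.png

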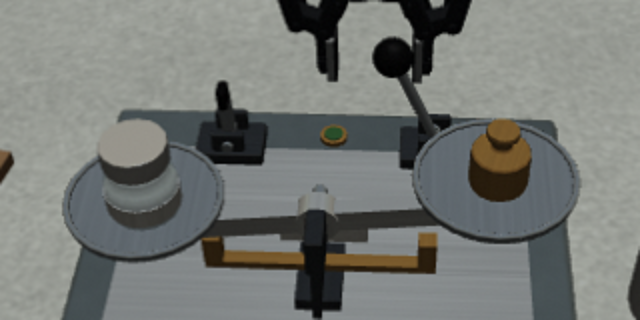

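View pics/w2.png

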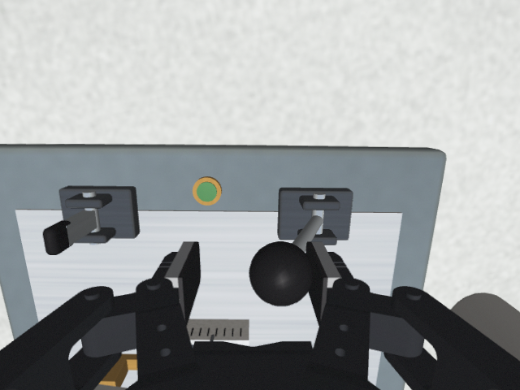

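The lever is at its right stop (13 N) and the beam is tipped to the jar's side. Now I'll swing it back left.

Call:
carry_out([
  {"delta_pos": [0,0,0],"spin": 0,"claw": 0.2},
  {"delta_pos": [0,0,0],"spin": 0,"claw": 0.2},
  {"delta_pos": [0,0.3,0],"spin": 0,"claw": 0.2},
  {"delta_pos": [0,0.5,0],"spin": 0,"claw": 0.2},
  {"delta_pos": [0,0.6,0],"spin": 0,"claw": 0.2},
  {"delta_pos": [0,0.6,0],"spin": 0,"claw": 0.2},
  {"delta_pos": [0,0.6,0],"spin": 0,"claw": 0.2},
  {"delta_pos": [0,0.6,0],"spin": 0,"claw": 0.2},
])

```text
time_s: 8.0
tool_pos: [500.8, 99.5, 276.8]
ee_rot: [0.256, 3.131, -0.002]
wrist_force: [-0.4, -2.1, 0.7]
opening: 0.6
grip_force: 1.0
```

Call:
carry_out([
  {"delta_pos": [0,0.6,0],"spin": 0,"claw": 0.2},
  {"delta_pos": [0,0.6,0],"spin": 0,"claw": 0.2},
  {"delta_pos": [0,0.6,0],"spin": 0,"claw": 0.2},
  {"delta_pos": [0,0.6,0],"spin": 0,"claw": 0.2},
  {"delta_pos": [0,0.6,0],"spin": 0,"claw": 0.2},
  {"delta_pos": [0,0.6,0],"spin": 0,"claw": 0.2},
  {"delta_pos": [0,0.6,0],"spin": 0,"claw": 0.2},
  {"delta_pos": [0,0.6,0],"spin": 0,"claw": 0.2},
])

```text
time_s: 9.0
tool_pos: [508.6, 147.0, 276.5]
ee_rot: [-0.255, -3.131, 0.0]
wrist_force: [1.1, -1.9, -1.0]
opening: 0.601
grip_force: 0.7
```

Call:
carry_out([
  {"delta_pos": [0,0.1,0],"spin": 0,"claw": 0.2},
  {"delta_pos": [0,0.1,0],"spin": 0,"claw": 0.2},
  {"delta_pos": [0,0.1,0],"spin": 0,"claw": 0.2},
  {"delta_pos": [0,0.1,0],"spin": 0,"claw": 0.2},
  {"delta_pos": [0,0.1,0],"spin": 0,"claw": 0.2},
  {"delta_pos": [0,0,0],"spin": 0,"claw": 0.2},
  {"delta_pos": [0,0,0],"spin": 0,"claw": 0.2},
  {"delta_pos": [0,0,0],"spin": 0,"claw": 0.2},
])

```text
time_s: 10.0
tool_pos: [509.3, 151.6, 276.7]
ee_rot: [0.255, 3.131, 0.0]
wrist_force: [-0.7, -1.0, -0.1]
opening: 0.6
grip_force: 0.4
```

Call:
carry_out([
  {"delta_pos": [0,0.1,0],"spin": 0,"claw": 0.2},
  {"delta_pos": [0,0.1,0],"spin": 0,"claw": 0.2},
  {"delta_pos": [0,0.1,0],"spin": 0,"claw": 0.2},
  {"delta_pos": [0,0,0],"spin": 0,"claw": 0.2},
  {"delta_pos": [0,0,0],"spin": 0,"claw": 0.2},
  {"delta_pos": [0,0,0],"spin": 0,"claw": 0.2},
  {"delta_pos": [0,0,0],"spin": 0,"claw": 0.2},
  {"delta_pos": [0,0,0],"spin": 0,"claw": 0.2},
])

```text
time_s: 11.0
tool_pos: [509.9, 154.5, 276.8]
ee_rot: [0.255, 3.131, 0.0]
wrist_force: [0.0, -0.9, -0.9]
opening: 0.598
grip_force: 0.2
```

Call:
carry_out([
  {"delta_pos": [0,0.1,0],"spin": 0,"claw": 0.2},
  {"delta_pos": [0,0.1,0],"spin": 0,"claw": 0.2},
  {"delta_pos": [0,0.1,0],"spin": 0,"claw": 0.2},
  {"delta_pos": [0,0,0],"spin": 0,"claw": 0.2},
  {"delta_pos": [0,0,0],"spin": 0,"claw": 0.2},
  {"delta_pos": [0,0,0],"spin": 0,"claw": 0.2},
  {"delta_pos": [0,0,0],"spin": 0,"claw": 0.2},
  {"delta_pos": [0,0,0],"spin": 0,"claw": 0.2},
])

```text
time_s: 12.0
tool_pos: [510.1, 156.5, 276.5]
ee_rot: [-0.257, -3.131, 0.006]
wrist_force: [-0.9, -8.4, -0.5]
opening: 0.598
grip_force: 3.8
```

Call:
carry_out([
  {"delta_pos": [0,0.1,0],"spin": 0,"claw": 0.2},
  {"delta_pos": [0,0,0],"spin": 0,"claw": 0.2},
  {"delta_pos": [0,0,0],"spin": 0,"claw": 0.2},
  {"delta_pos": [0,0,0],"spin": 0,"claw": 0.2},
  {"delta_pos": [0,-0.4,0],"spin": 0,"claw": 0.2},
  {"delta_pos": [0,-0.4,0],"spin": 0,"claw": 0.2},
  {"delta_pos": [0,-0.4,0],"spin": 0,"claw": 0.2},
  {"delta_pos": [0,0,0],"spin": 0,"claw": 0.2},
])

```text
time_s: 13.0
tool_pos: [508.5, 146.5, 276.8]
ee_rot: [0.256, 3.131, 0.001]
wrist_force: [-0.5, -0.4, 0.1]
opening: 0.603
grip_force: 0.0
```

Call:
carry_out([
  {"delta_pos": [0,0,-1],"spin": 0,"claw": 0.2},
  {"delta_pos": [0,0,-1],"spin": 0,"claw": 0.2},
  {"delta_pos": [0,0,-1.3],"spin": 0,"claw": 0.2},
  {"delta_pos": [0,0,-1.3],"spin": 0,"claw": 0.2},
  {"delta_pos": [0,0,-1.3],"spin": 0,"claw": 0.2},
  {"delta_pos": [0,0,-1.3],"spin": 0,"claw": 0.2},
  {"delta_pos": [0,0,-1],"spin": 0,"claw": 0.2},
  {"delta_pos": [0,0,0],"spin": 0,"claw": 0.2},
])

```text
time_s: 14.0
tool_pos: [508.7, 146.7, 359.6]
ee_rot: [0.255, 3.13, 0.001]
wrist_force: [-0.9, -0.0, 0.3]
opening: 0.6
grip_force: 0.0
```

Run:
```python
from h import *
f=r.grab_frame('wrist');g=r.grab_frame('scene')
c,d=ray(f,308,263.5)
for t in ['wrist']:print([(x['bbox'],x['p']) for x in r.recognise(t,'arrest_ball')])
cv2.imwrite('pics/s3.png',cv2.resize(g['pixels'][130:320,130:450],None,fx=2.5,fy=2.5)[:,:,::-1])
```

```text
[([294.4, 259.2, 69.7, 58.4], 0.79)]
```

View pics/s3.png

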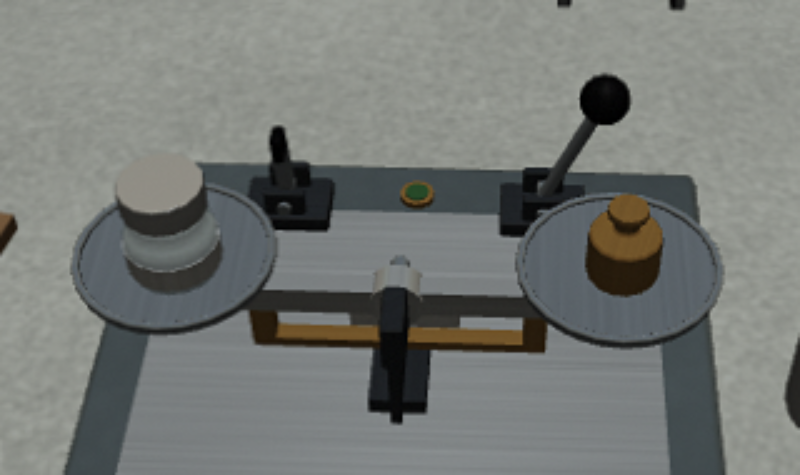

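The picture shows the lever fully left (ball at crop (605,99)), the beam level, the jar in its pan, the paddle unmoved and the gripper clear.

```bash
python3 -c "
from plant import r
print(r.hand_in())"
```

```text
the job is handed in; nothing more can be done
None
```

I swung the arrest lever fully right, which tipped the beam to the jar's side, then fully left, which arrested it level again. I then let go and handed the job in at about 14 s; the jar is still in its pan and the clamp paddle is untouched.

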